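# Discard a specimen cup in the pedal bin

## Task

Throw away the specimen cup with the white lid: press the pedal of the yellow waste bin firmly down onto its stop and keep it there for a moment, without overloading it (never more than about 50 N), so that the lid swings open and stays open. Set the cup down upright inside the bin rather than throwing it in, then close the lid fully. Leave the two cups with orange lids, the black-capped strip bottle and the box of slides where they are.

Things in the scene. Friction and masses are not known exactly. Their poses are not given: they have to be found in the camera images.
- bin: Yellow waste bin, fixed to the worktop. Origin: centre of its footprint, on the worktop; its pedal side (front) looks along its own -x, z up. Body 130 (x) x 176 (y) x 150 (z) mm on a grey plinth; inner floor 62 mm up, inner space 120 (x) x 166 (y) mm, rim 150 mm up. A steel foot plate 8 mm high lies in front under the pedal, out to 133 mm from the origin.
- stop: The pedal's stop: short steel socket with a red rubber-headed screw, on the foot plate under the pedal's arm, 86 mm in front of the bin's origin. Origin: foot of the socket. How far the screw stands out differs by up to 8 mm each time and is not seen in this pose. On the stop means that pedal and stop press on each other with more than 3 N: press the pad with about 20 N.
- pedal (a joint): Angle of the spring pedal, rad: 0 up at rest, grows as pressed, meets the stop between 0.19 and 0.31. Hinge along the bin's y axis, 10 mm in front of the bin's origin, 33 mm up; at rest the pedal slopes up 0.26 rad from hinge to pad. Takes 5 to 12 N on the way (more if fast, as it lifts the lid), then the force rises sharply on the stop. Over 50 N overloads it. Springs back.
- pedal_pad (a point): Centre of the upper face of the grey pedal pad with black ribs, 40 mm long (out from the bin) and 70 mm wide: 118 mm out from the hinge and 9.5 mm above its line, 72 mm above the worktop at rest; goes down 22 to 37 mm. Only 57 mm from the bin's front wall: lean the hand back from the bin by 20 to 30 degrees, also to let the lid swing up.
- lid (a joint): Angle of the bin's yellow lid, rad: 0 shut, 1.57 upright, at most 1.9. Hinge along the bin's y axis at the rear, 70 mm behind the bin's origin, 150 mm up. The pedal lifts it; pressed fully it swings past upright and stays open, leaning back. From less than upright it falls shut slowly by itself. To shut it, push its free edge from behind towards the bin's front.
- lid_edge (a point): Middle of the lid's free edge, 148 mm from the hinge; the lid is 6 mm thick (10 mm at its middle) and 192 mm wide.
- cup_white: Specimen cup with a WHITE screw lid, about 90 g, standing in the tray: body 52 mm across and 54 mm high, lid 61 mm across from 54 to 68 mm. Origin: centre of its underside, z up. This one goes into the bin.
- tray: Shallow ribbed metal tray, 300 mm long along its own y, 170 mm wide, 12 mm high, fixed, in which the three cups stand in a row along its length, about 100 mm apart, on ribs 7 mm above the worktop. Origin: centre of its underside.
- cup_a: Specimen cup with an ORANGE lid, same size as the white one; stays where it is.
- cup_b: Another specimen cup with an ORANGE lid; stays where it is.
- strip_bottle: Black-capped test strip bottle, 44 x 44 x 122 mm, standing left of the bin; origin at the centre of its underside; stays where it is.
- slides_box: Small white and green cardboard box of slides, 60 x 83 x 34 mm, left of the bin; origin at the centre of its underside; stays where it is.
There are look-alikes about, which are no part of the job. What is shaped like the cup_white but blue, pink or purple is not meant.

How it is judged:
By the outcome, as a careful person would: the job done as asked, in the order asked, and still so for the second after the job is handed in, with the robot touching nothing.
It also fails if it takes over 61 s, if anything falls off the work surface, if the arm or the gripper's body presses on something with over 40 N, if the wrist force passes 120 N, or if a joint passes its speed limit or range.

## Robot

A 7-joint arm with a two-finger parallel gripper is mounted at the origin on a cart in front of the work surface, level with it; the furniture and walls round the work are solid. World frame = base frame: x ahead of the robot, y to its left, z up, the work surface at z = 0. Lengths are in m, angles in rad, forces in N, time in s.
With the tool pointing down it reaches from about 0.4 to 0.85 m from the base axis. Payload 4.5 kg.
Tool frame: the origin (TCP) lies at the centre of the arm's flange, where the gripper is bolted on; the fingertips stand 166 mm ahead of it and the grasp point (between the pads) lies 147 mm ahead of it (r.grip_depth is the distance from the TCP to the grasp point, in m); z points along the fingers, y is the line along which they close (so a half turn about z gives the same grasp; the last joint's range is limited). The gripper opens to 88 mm and grips with 3 to 60 N. Pads are 18 mm wide; open, the fingers measure 123 mm over their backs; the gripper's body (75 mm by 187 mm) begins 45 mm behind the grasp point.
Start: joints at [-1.196, 0.689, -0.195, 1.565, 0.157, 0.902, -0.215], TCP at [0.209, 0.589, 0.405] pointing down, gripper open.
Joint ranges: [-3.01, 3.01], [-0.46, 2.08], [-1.47, 1.51], [0.13, 2.56], [-1, 4.14], [0.04, 2.09], [-2.66, 2.66]. Speed limits (rad/s): [2.57, 2.57, 3.14, 3.14, 3.14, 3.14, 3.14].

## Interface

Orientations are given as a unit quaternion [x, y, z, w].
In Python, from plant import status, cams, r, finder gives the robot as it stands.
- The arm moves only by the tool play_rows, never from a script. Its argument "rows" is a list of rows, each a list of 7 numbers: the opening in per cent of the stroke, from 0 (shut) to 100 (fully open), then the shift along the tool's x, y, z in m, then the turn, a rotation vector about the tool's x, y, z in degrees. A call has 1 to 8 rows; each row shifts and turns the commanded pose from where the row before left it, along the tool's axes as they then stand; what a row does not reach is not made up. A row lasts 1/8 s, in which the tool goes at most 62.5 mm and 10.7 degrees, less where a joint would pass 70% of its speed; a pose out of reach is approached as far as the arm can. A call with a gripper value outside its range is refused whole. The fingers move at their own pace and stop on an object; "grip_force" is the grip in N (left out, the last holds). Time passes only in rows, so rows that do not move let the fingers close. It gives the time, the measured TCP pose, the force, the opening and the grip force at its end, in the units of the state.
- status.get_state(): the state, without advancing time (a new reading comes with each control period).
- cams.snapshot(name): name is "scene" or "top"; returns the picture (384x512x3 uint8, red, green, blue); there is no depth.
- cams.camera_params(name): a dict with "vfov" (degrees; the focal length in pixels is half the picture's height over the tangent of half this angle, whatever the lens; pixels are square), "cx", "cy" (the principal point, pixels), "distortion" ([k1, k2, p1, p2, k3] as OpenCV has them; the pictures are not rectified), "R" (3x3) and "t" (3): a world point X has camera coordinates R X + t. Camera axes: x right, y down, z forward; pixel columns grow to the right and rows downward; lengths in m; the calibration is good to about 2 mm. A picture is of the moment at which its call begins. camera_params takes no time and is no camera call.
- r.finish_job(): hands the job in; it is judged then, once.
Trained networks look in the newest picture that a camera, given by its name, has taken for a name from the list of things; names that differ only in an ending like _2 or _b are one class to them, and where a whole thing is asked for, a point or a joint stands for the part that bears it (a point fixed in the world has none). Each returns a list of dicts, best first, with "score" (0 to 1); they miss things now and then, are a little off and sometimes report something else, mostly with a low value. They report only what shows in the picture. A call takes as long as a camera call. They do not tell look-alikes from the thing itself.
- finder.spot_in(camera, label): "at" ([x, y, z] in m, in the coordinates of the camera as it stood for that picture, good to about 4 mm: the middle of the surface that is visible of it).
- finder.regions_of(camera, label): "mask" (384x512 bool, what is visible of it).
The state is a dict: "clock": time; "q": joint angles; "qd": joint speeds; "joint_torque": joint torques, N m; "tool_pos": TCP position; "eef_rot": TCP orientation; "contact_force": force on the tool from outside, world axes, zero at the start; "moment": the same for the moment, N m; "opening": opening from 0.0 (shut) to 1.0 (fully open); "finger_force": force on a finger pad.
Only numpy, scipy, OpenCV 4.12 (cv2) and the standard library are available. Lean on these libraries where they do the work, as an engineer would, in place of code of your own. Each camera call takes 0.05 s, during which the arm holds its last target. There are 200 camera calls.

## Working session

There is one attempt and no reset: what is moved stays moved. The work goes in short steps, Python scripts to look and compute and a tool call to move; the robot and the scene stay as the last step left them, time stands still between calls to the robot, and variables do not carry over. Pictures are saved under pics/ and viewed, at most 10 in all, crops included, and the job is handed in when it is done.

Besides the shell and the picture viewer there is one more tool, called after "Call:" as name([rows], argument=value, ...), one row to a line, values as JSON. play_rows: Moves the arm, as the interface text tells. Its arguments: {"type":"object","properties":{"rows":{"type":"array","items":{"type":"array","items":{"type":"number"}}},"grip_force":{"type":"number"}},"required":["rows"]}

```bash
ls; mkdir -p pics; python3 - <<'E'
from plant import status,cams,r,finder
import cv2,numpy as np
s=status.get_state();print(s['clock'],s['tool_pos'],s['eef_rot'],s['opening'],r.grip_depth)
ims=[]
for n in("scene","top"):
    im=cams.snapshot(n);ims.append(im);p=cams.camera_params(n);print(n,p)
    cv2.imwrite(f'pics/{n}0.png',im[:,:,::-1])
    R=np.array(p['R']);t=np.array(p['t'])
    for l in("bin","pedal_pad","lid_edge","cup_white","tray","strip_bottle","slides_box"):
        for d in finder.spot_in(n,l)[:6]:
            X=R.T@(np.array(d['at'])-t);a=np.array(d['at']);print(l,round(d['score'],2),X.round(3))
E
```

```text
pics
0.0 [0.20881031 0.58871998 0.40391545] [ 1.69537184e-01  9.85523353e-01 -9.25215428e-04 -8.75329504e-05] 1.002638461827388 0.1473
scene {'vfov': 57.275541755850185, 'cx': 255.63785085384782, 'cy': 192.81808417821082, 'distortion': array([0.01396352, 0.        , 0.        , 0.        , 0.        ]), 'R': array([[-0.72933748,  0.68397972, -0.01544636],
       [ 0.54607   ,  0.56838419, -0.61542422],
       [-0.41215822, -0.45728674, -0.7880447 ]]), 't': array([ 0.44613409, -0.16987128,  1.45466682])}
bin 0.61 [0.584 0.015 0.158]
lid_edge 0.79 [0.568 0.002 0.164]
cup_white 0.77 [ 0.406 -0.548  0.065]
cup_white 0.67 [ 0.507 -0.32   0.075]
cup_white 0.56 [ 0.588 -0.539  0.067]
tray 0.66 [ 0.541 -0.329  0.001]
strip_bottle 0.63 [0.615 0.326 0.111]
strip_bottle 0.24 [ 0.516 -0.43   0.074]
slides_box 0.95 [0.496 0.379 0.031]
top {'vfov': 57.88221641333192, 'cx': 260.22984934396703, 'cy': 189.32135201773468, 'distortion': array([0.03081126, 0.        , 0.        , 0.        , 0.        ]), 'R': array([[ 0.00575423, -0.99997986,  0.00267751],
       [-0.98199934, -0.00615624, -0.18878401],
       [ 0.18879669, -0.00154301, -0.98201498]]), 't': array([-0.08890939,  0.53191211,  1.24852179])}
bin 0.95 [ 0.542 -0.014  0.165]
bin 0.25 [ 0.498 -0.334  0.075]
pedal_pad 0.7 [ 0.451 -0.022  0.071]
lid_edge 0.89 [ 0.558 -0.007  0.166]
cup_white 0.79 [ 0.497 -0.333  0.08 ]
cup_white 0.63 [ 0.581 -0.555  0.069]
cup_white 0.6 [ 0.665 -0.26   0.068]
cup_white 0.58 [ 0.399 -0.56   0.068]
tray 0.65 [ 0.501 -0.336  0.005]
strip_bottle 0.7 [0.597 0.316 0.116]
strip_bottle 0.23 [ 0.559 -0.008  0.161]
slides_box 0.84 [0.486 0.375 0.037]
slides_box 0.73 [ 0.497 -0.332  0.077]
slides_box 0.69 [0.595 0.313 0.116]
```

View pics/scene0.png

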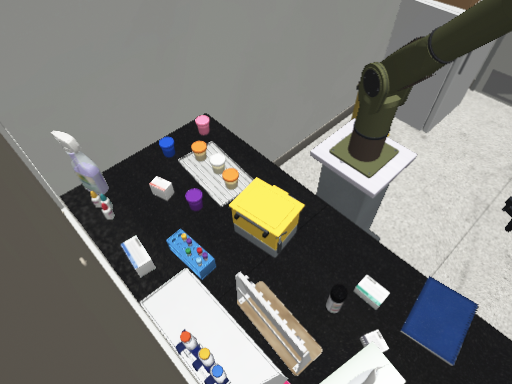

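View pics/top0.png

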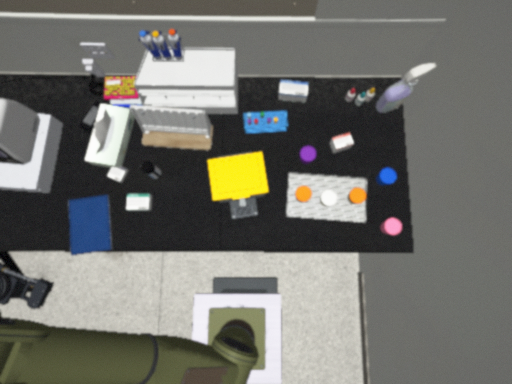

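The white-lidded cup is at (218,161) in scene and (329,197) in top, between the orange cups at top (304,194) and (358,196). Look-alikes in top are purple (308,153), blue (388,176) and pink (392,227). The bin is at top (238,176), with the pedal at (243,207) on the robot side.

```bash
cat > h.py <<'E'
import cv2,numpy as np
from plant import status,cams,r,finder
def cam(n):
    p=cams.camera_params(n);f=192/np.tan(np.radians(p['vfov']/2))
    return np.array([[f,0,p['cx']],[0,f,p['cy']],[0,0,1]]),np.array(p['distortion'],float),np.array(p['R']),np.array(p['t'])
def ray(n,px):
    K,D,R,t=cam(n);u=cv2.undistortPoints(np.array(px,float).reshape(-1,1,2),K,D)[:,0]
    return -R.T@t,np.c_[u,np.ones(len(u))]@R
def onz(n,px,z):
    c,d=ray(n,px);return c+d*((z-c[2])/d[:,2])[:,None]
def tri(a,pa,b,pb):
    c1,d1=ray(a,pa);c2,d2=ray(b,pb);d1=d1[0];d2=d2[0]
    s=np.linalg.lstsq(np.c_[d1,-d2],c2-c1,rcond=None)[0];x=c1+s[0]*d1;y=c2+s[1]*d2
    return (x+y)/2,np.linalg.norm(x-y)
def proj(n,X):
    K,D,R,t=cam(n);return cv2.projectPoints(np.array(X,float).reshape(-1,1,3),cv2.Rodrigues(R)[0],t,K,D)[0][:,0]
E
python3 - <<'E'
from h import *
S=cv2.imread('pics/scene0.png');T=cv2.imread('pics/top0.png')
def blob(im,lo,hi,c,rad):
    m=cv2.inRange(cv2.cvtColor(im,cv2.COLOR_BGR2HSV),lo,hi);k=np.zeros_like(m);cv2.circle(k,c,rad,255,-1)
    return m&k
def biggest(m):
    cs=cv2.findContours(m,0,1)[0];return max(cs,key=cv2.contourArea)
cen=lambda c:(lambda M:(M['m10']/M['m00'],M['m01']/M['m00']))(cv2.moments(c))
# bin lid
c=biggest(blob(T,(22,150,120),(35,255,255),(238,176),60))
P=onz('top',c[:,0].astype(float),0.156)[:,:2]
print('lid top rect',cv2.minAreaRect((P*1000).astype(np.float32)))
# oranges
o={}
for k,ct,cs in(('o1',(304,194),(231,178)),('o2',(358,196),(199,150))):
    a=cen(biggest(blob(T,(8,120,120),(21,255,255),ct,14)));b=cen(biggest(blob(S,(8,150,150),(21,255,255),cs,14)))
    print(k,a,b,tri('top',a,'scene',b),onz('top',a,.075))
for n in('top','scene'):
    for d in finder.regions_of(n,'cup_white')[:5]:
        c=biggest(d['mask'].astype(np.uint8));print(n,d['score'],cv2.boundingRect(c),cen(c))
    for l in('pedal_pad','tray'):
      for d in finder.regions_of(n,l)[:1]:
        c=biggest(d['mask'].astype(np.uint8));print(n,l,d['score'],cv2.boundingRect(c),cen(c))
        z=.072 if l!='tray' else .012
        P=onz(n,c[:,0].astype(float),z)[:,:2];print(cv2.minAreaRect((P*1000).astype(np.float32)))
# crops
a=cv2.resize(T[140:230,200:370],None,fx=4.5,fy=4.5,interpolation=cv2.INTER_CUBIC)
cv2.imwrite('pics/c1.png',a)
E
```

```text
lid top rect ((558.3113403320312, -6.297576904296875), (158.43446350097656, 199.03179931640625), 9.28842544555664)
o1 (303.01734104046244, 193.45953757225433) (230.00230680507494, 174.92502883506342) (array([ 0.5144524 , -0.24286708,  0.0643093 ]), np.float64(0.0024311744664310495)) [[ 0.51333163 -0.24245315  0.075     ]]
o2 (357.392156862745, 195.27365728900256) (198.46743295019158, 146.47765006385694) (array([ 0.50845349, -0.44214361,  0.06603532]), np.float64(0.002868668255558415)) [[ 0.50786485 -0.44072572  0.075     ]]
top 0.81 (300, 146, 16, 17) (307.44122807017544, 153.93421052631578)
top 0.75 (320, 190, 18, 17) (328.28372093023256, 197.85813953488372)
top 0.69 (381, 219, 20, 16) (390.9715536105033, 226.70386579139313)
top 0.53 (376, 168, 20, 18) (385.8953662182361, 176.72795216741403)
top pedal_pad 0.59 (234, 199, 20, 19) (243.3021346469622, 209.70114942528733)
((460.5537109375, -23.295616149902344), (63.155433654785156, 69.28644561767578), 9.12155818939209)
top tray 0.59 (287, 173, 80, 50) (324.4761605694248, 197.27555346208197)
((512.0143432617188, -339.5055236816406), (306.21533203125, 178.04644775390625), 85.67127990722656)
scene 0.78 (159, 138, 15, 18) (166.63804247460754, 145.9584487534626)
scene 0.68 (184, 189, 18, 21) (193.53211629479378, 198.3995943204868)
scene 0.54 (196, 116, 13, 18) (202.2572347266881, 123.70739549839229)
scene 0.51 (208, 153, 17, 22) (217.11111111111111, 162.69907407407408)
scene tray 0.72 (178, 141, 75, 66) (217.10780508840017, 173.7557136696852)
((512.8258666992188, -335.04437255859375), (306.72637939453125, 180.107177734375), 86.77289581298828)
```

View pics/c1.png

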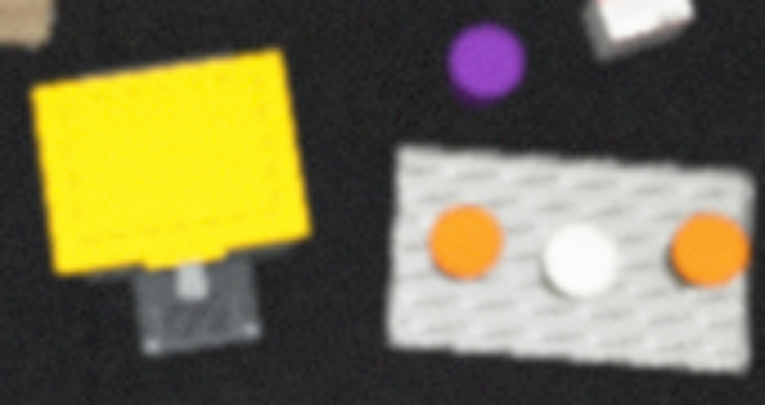

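```bash
cat >> h.py <<'E'
from scipy.spatial.transform import Rotation as Ro
def plan(tcp,Rt,n,op,start=None):
    """n equal rows from the present (or given) pose to tcp, Rt; rounded to mm / 0.1 deg"""
    if start is None: s=status.get_state();p,Rc=np.array(s['tool_pos']),Ro.from_quat(s['eef_rot'])
    else: p,Rc=start
    rows=[]
    for k in range(n,0,-1):
        d=Rc.inv().apply((tcp-p)/k).round(3);w=np.degrees((Rc.inv()*Rt).as_rotvec()/k).round(1)
        rows.append([op]+(d+0).tolist()+(w+0).tolist());p=p+Rc.apply(d);Rc=Rc*Ro.from_rotvec(np.radians(w))
    print('end',p.round(3));print(str(rows).replace(' ',''));return p,Rc
def orient(z,y):
    z=np.array(z,float);z/=np.linalg.norm(z);y=np.array(y,float);y-=z*(y@z);y/=np.linalg.norm(y)
    return Ro.from_matrix(np.c_[np.cross(y,z),y,z])
E
python3 - <<'E'
from h import *
print('camtop',ray('top',(0,0))[0],ray('scene',(0,0))[0])
a=np.radians(9.3);ex=np.array([np.cos(a),np.sin(a),0]);ey=np.array([-ex[1],ex[0],0]);
c=lambda x,y:(200+x/4.5-.4,140+y/4.5-.4)
for nm,p in(('lid rear L',(32,88)),('rear R',(283,50)),('front R',(311,235)),('front L',(55,272))):print(nm,onz('top',c(*p),.153).round(4))
for p in((203,342),(152,350),(255,332)):
    print('pad outer',onz('top',c(*p),.077).round(4),onz('top',c(*p),.008).round(4))
print('white',onz('top',c(581,261),.075),onz('top',[(328.28,197.86)],.072))
O=np.array([.562,-.0056,0])
for nm,L in(('lid',[(-78,96,153),(-78,-96,153),(74,96,153),(74,-96,153)]),('pad',[(-141,35,77),(-141,-35,77),(-102,35,67),(-102,-35,67)]),('plate',[(-133,35,8),(-133,-35,8)])):
    X=np.array([O+(x*ex+y*ey+np.array([0,0,z]))/1000 for x,y,z in L]);print(nm,((proj('top',X)-[200,140]+.4)*4.5).round(),proj('scene',X).round())
S=cv2.imread('pics/scene0.png');cv2.imwrite('pics/c2.png',cv2.resize(S[140:260,170:310],None,fx=5,fy=5,interpolation=cv2.INTER_CUBIC))
E
```

```text
camtop [ 0.28713215 -0.08370654  1.32672167] [1.01769681 0.45660533 1.04869072]
lid rear L [[0.619  0.1022 0.153 ]]
rear R [[ 0.6511 -0.0927  0.153 ]]
front R [[ 0.5042 -0.1148  0.153 ]]
front L [[0.4744 0.0797 0.153 ]]
pad outer [[ 0.4304 -0.0302  0.077 ]] [[ 0.4383 -0.0272  0.008 ]]
pad outer [[0.4237 0.0106 0.077 ]] [[0.4313 0.0158 0.008 ]]
pad outer [[ 0.4387 -0.0718  0.077 ]] [[ 0.4471 -0.0712  0.008 ]]
white [[ 0.49856372 -0.33592754  0.075     ]] [[ 0.49809543 -0.33492643  0.072     ]]
lid [[ 59. 278.]
 [309. 240.]
 [ 33.  87.]
 [277.  51.]] [[305. 204.]
 [256. 176.]
 [276. 238.]
 [227. 206.]]
pad [[157. 358.]
 [244. 345.]
 [151. 312.]
 [237. 299.]] [[297. 197.]
 [281. 187.]
 [291. 206.]
 [274. 196.]]
plate [[162. 357.]
 [244. 344.]] [[295. 210.]
 [279. 201.]]
```

View pics/c2.png

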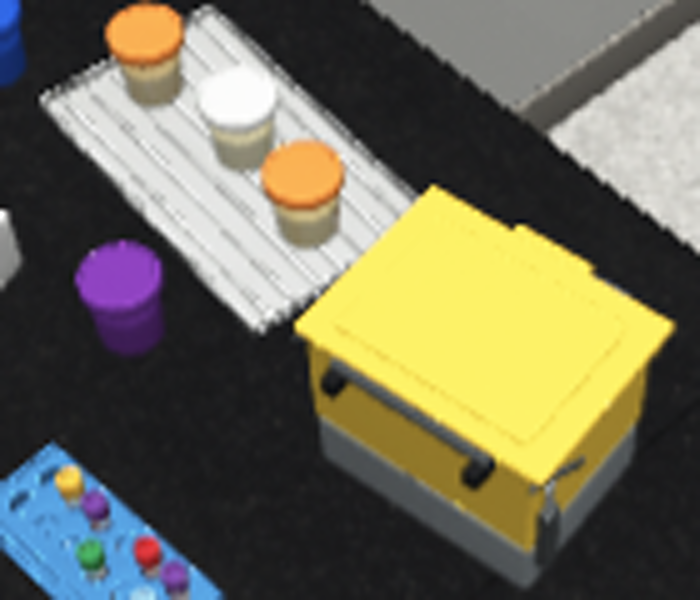

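```bash
cat >> h.py <<'E'
A=np.radians(9.1);EX=np.array([np.cos(A),np.sin(A),0]);EY=np.array([-EX[1],EX[0],0]);EZ=np.array([0,0,1.]);O=np.array([.566,-.006,0])
B=lambda x,y,z:O+x*EX+y*EY+z*EZ
L=np.radians(25);RP=orient(np.sin(L)*EX-np.cos(L)*EZ,EY)
E
python3 - <<'E'
from h import *
print('white lid top',tri('top',(328.7,197.6),'scene',(217.4,159.2)))
print('pad',B(-.1216,0,.072))
tip=B(-.118,0,.10);tcp=tip-.166*RP.as_matrix()[:,2];print(tcp,RP.as_quat())
x=plan(tcp+[0,0,.08],RP,13,0)
x=plan(tcp,RP,3,0,start=x)
E
```

```text
white lid top (array([ 0.49876894, -0.3361744 ,  0.06650771]), np.float64(0.0036377327524008906))
pad [ 0.44593048 -0.02523202  0.072     ]
[ 0.38021352 -0.03575817  0.25044709] [-0.07744863  0.9732192   0.01716995  0.2157575 ]
end [ 0.38  -0.036  0.331]
[[0,-0.028,-0.041,0.006,-0.5,-1.9,-2.2],[0,-0.027,-0.042,0.006,-0.5,-1.9,-2.2],[0,-0.025,-0.043,0.007,-0.5,-1.9,-2.2],[0,-0.023,-0.044,0.007,-0.5,-1.9,-2.2],[0,-0.021,-0.045,0.007,-0.5,-1.9,-2.2],[0,-0.019,-0.046,0.008,-0.5,-1.9,-2.1],[0,-0.017,-0.046,0.008,-0.5,-1.9,-2.2],[0,-0.015,-0.047,0.008,-0.5,-1.9,-2.1],[0,-0.013,-0.048,0.008,-0.4,-1.8,-2.2],[0,-0.011,-0.048,0.008,-0.5,-1.9,-2.1],[0,-0.009,-0.049,0.008,-0.4,-1.8,-2.2],[0,-0.006,-0.049,0.008,-0.5,-1.9,-2.1],[0,-0.005,-0.05,0.008,-0.4,-1.8,-2.2]]
end [ 0.38  -0.036  0.25 ]
[[0,0.011,0.0,0.024,0.0,0.0,0.0],[0,0.011,0.0,0.024,0.0,0.0,0.0],[0,0.012,0.0,0.025,0.0,0.0,0.0]]
```

Call:
play_rows([
  [0, -0.028, -0.041, 0.006, -0.5, -1.9, -2.2],
  [0, -0.027, -0.042, 0.006, -0.5, -1.9, -2.2],
  [0, -0.025, -0.043, 0.007, -0.5, -1.9, -2.2],
  [0, -0.023, -0.044, 0.007, -0.5, -1.9, -2.2],
  [0, -0.021, -0.045, 0.007, -0.5, -1.9, -2.2],
  [0, -0.019, -0.046, 0.008, -0.5, -1.9, -2.1],
  [0, -0.017, -0.046, 0.008, -0.5, -1.9, -2.2],
  [0, -0.015, -0.047, 0.008, -0.5, -1.9, -2.1],
])

```text
clock: 2.1
tool_pos: [0.3129, 0.2228, 0.3633]
eef_rot: [0.026, 0.99, 0.01, 0.135]
contact_force: [1.1, 0.7, -0.2]
opening: 0.116
finger_force: 0.0
```

Call:
play_rows([
  [0, -0.013, -0.048, 0.008, -0.4, -1.8, -2.2],
  [0, -0.011, -0.048, 0.008, -0.5, -1.9, -2.1],
  [0, -0.009, -0.049, 0.008, -0.4, -1.8, -2.2],
  [0, -0.006, -0.049, 0.008, -0.5, -1.9, -2.1],
  [0, -0.005, -0.05, 0.008, -0.4, -1.8, -2.2],
  [0, 0.011, 0.0, 0.024, 0.0, 0.0, 0.0],
  [0, 0.011, 0.0, 0.024, 0.0, 0.0, 0.0],
  [0, 0, 0, 0, 0, 0, 0],
])

```text
clock: 3.1
tool_pos: [0.3471, 0.0844, 0.3082]
eef_rot: [-0.035, 0.987, -0.014, 0.159]
contact_force: [-0.6, -1.1, -0.8]
opening: 0.005
finger_force: 0.0
```

```bash
python3 - <<'E'
from h import *
s=status.get_state();p=np.array(s['tool_pos']);R=Ro.from_quat(s['eef_rot']);tip=p+R.apply([0,0,.166])
print(s['clock'],s['contact_force'],s['opening'],'tip',tip)
rel=tip-O;print('tip in bin',rel@EX,rel@EY,tip[2],'q',np.round(s['q'],2))
T=cams.snapshot('top');S=cams.snapshot('scene')
X=np.array([tip,B(-.1216,0,.072)]);print(proj('top',X),proj('scene',X))
for n in('top','scene'):
    R_,t=cam(n)[2:]
    for d in finder.spot_in(n,'pedal_pad')[:2]:
        print(n,d['score'],R_.T@(np.array(d['at'])-t))
c=lambda I,a,b,w,h:cv2.resize(I[b:b+h,a:a+w],None,fx=4,fy=4,interpolation=cv2.INTER_CUBIC)
cv2.imwrite('pics/c3.png',np.hstack([c(T,200,140,90,100),c(S,220,130,100,100)])[:,:,::-1])
E
```

```text
3.1 [-0.55260468 -1.06076069 -0.8080883 ] 0.004809316116625052 tip [0.3993614  0.08159813 0.15065094]
tip in bin -0.15068690014636307 0.112850836489519 0.15065093591433718 q [ 0.12  0.75 -0.96  2.56  1.8   0.81 -0.74]
[[210.63409091 222.0680557 ]
 [243.46626865 211.49284831]] [[320.26593513 193.39902512]
 [285.05294354 197.11744352]]
```

View pics/c3.png

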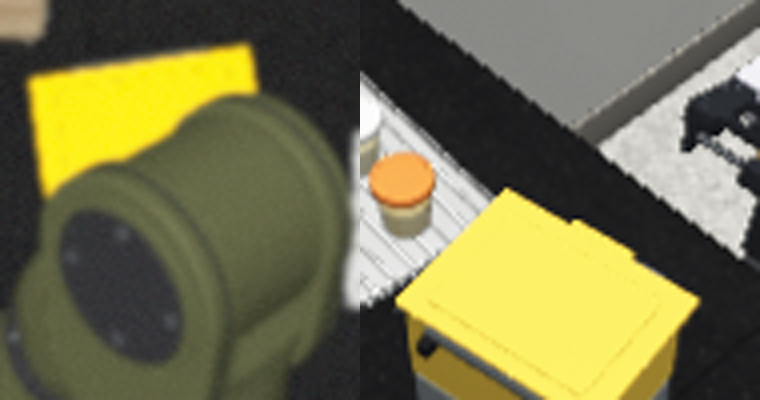

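The hand was not in the top view, hidden by the arm. The arm stopped short because joint 4 reached its limit where the path cut inside. I'll route it further out.

```bash
python3 - <<'E'
from h import *
tip=B(-.118,0,.10);tcp=tip-.166*RP.as_matrix()[:,2]
x=plan(np.array([.385,.05,.295]),Ro.from_quat(status.get_state()['eef_rot']),2,0)
x=plan(tcp+[0.003,0,.03],RP,4,0,start=x)
E
```

```text
end [0.385 0.05  0.295]
[[0,-0.014,-0.017,0.014,0.0,0.0,0.0],[0,-0.014,-0.018,0.014,0.0,0.0,0.0]]
end [ 0.384 -0.035  0.28 ]
[[0,0.003,-0.021,0.004,-1.2,-1.6,-1.0],[0,0.004,-0.021,0.003,-1.1,-1.6,-1.0],[0,0.004,-0.021,0.003,-1.2,-1.6,-1.0],[0,0.004,-0.021,0.002,-1.1,-1.6,-1.0]]
```

Call:
play_rows([
  [0, -0.014, -0.017, 0.014, 0, 0, 0],
  [0, -0.014, -0.018, 0.014, 0, 0, 0],
  [0, 0.003, -0.021, 0.004, -1.2, -1.6, -1.0],
  [0, 0.004, -0.021, 0.003, -1.1, -1.6, -1.0],
  [0, 0.004, -0.021, 0.003, -1.2, -1.6, -1.0],
  [0, 0.004, -0.021, 0.002, -1.1, -1.6, -1.0],
])

```text
clock: 4.05
tool_pos: [0.3836, -0.0355, 0.28]
eef_rot: [-0.079, 0.973, 0.016, 0.215]
contact_force: [-0.0, 0.0, -0.4]
opening: 0.003
finger_force: 0.0
```

```bash
cat >> h.py <<'E'
def where():
    s=status.get_state();p=np.array(s['tool_pos']);R=Ro.from_quat(s['eef_rot']);tip=p+R.apply([0,0,.166]);e=tip-O
    print(round(s['clock'],2),'F',np.round(s['contact_force'],1),'op',round(s['opening'],3),'tcp',p.round(4),'tip',tip.round(4),'bin',(e@EX).round(4),(e@EY).round(4),'z',R.apply([0,0,1]).round(3),'y',R.apply([0,1,0]).round(3),'q',np.round(s['q'],2))
E
python3 - <<'E'
from h import *
where()
tip=B(-.118,0,.10);tcp=tip-.166*RP.as_matrix()[:,2]
x=plan(tcp,RP,4,0)
E
```

```text
4.05 F [-0.   0.  -0.4] op 0.003 tcp [ 0.3836 -0.0355  0.28  ] tip [ 0.4527 -0.0246  0.1295] bin -0.1148 -0.0004 z [ 0.416  0.066 -0.907] y [-0.161  0.987 -0.002] q [ 0.53  0.86 -0.94  2.56  2.22  0.8  -0.54]
end [ 0.38  -0.036  0.251]
[[0,0.004,0.0,0.006,0.0,0.0,0.0],[0,0.004,0.0,0.006,0.0,0.0,0.1],[0,0.004,0.0,0.007,0.0,0.0,0.0],[0,0.004,0.0,0.006,-0.1,-0.1,0.1]]
```

Call:
play_rows([
  [0, 0.004, 0, 0.008, 0, 0, 0],
  [0, 0.004, 0, 0.008, 0, 0, 0],
  [0, 0.004, 0, 0.008, 0, 0, 0],
  [0, 0.004, 0, 0.008, 0, 0, 0],
  [0, 0.002, 0, 0.004, 0, 0, 0],
  [0, 0.002, 0, 0.004, 0, 0, 0],
])

```text
clock: 4.8
tool_pos: [0.3866, -0.0353, 0.2357]
eef_rot: [-0.08, 0.974, 0.015, 0.213]
contact_force: [-0.1, 1.5, -1.4]
opening: 0.008
finger_force: 0.0
```

```bash
python3 - <<'E'
from h import *
where()
E
```

```text
4.8 F [-0.1  1.5 -1.4] op 0.008 tcp [ 0.3866 -0.0353  0.2357] tip [ 0.4549 -0.0248  0.0848] bin -0.1126 -0.001 z [ 0.412  0.064 -0.909] y [-0.162  0.987 -0.004] q [ 0.67  1.25 -1.42  2.56  1.96  1.31 -0.25]
```

```bash
python3 - <<'E'
from h import *
L=np.radians(20);R2=orient(np.sin(L)*EX-np.cos(L)*EZ,EY)
tcp=B(-.115,0,.080)-.166*R2.as_matrix()[:,2];print(tcp)
x=plan(tcp,R2,3,0)
for x_,z in((-.117,.062),(-.119,.050)):
    x=plan(B(x_,0,z)-.166*R2.as_matrix()[:,2],R2,4,0,start=x)
E
```

```text
[ 0.39638665 -0.03316766  0.23598898]
end [ 0.396 -0.033  0.236]
[[0,-0.003,0.0,0.001,0.0,1.5,0.1],[0,-0.003,0.0,0.001,-0.1,1.6,0.1],[0,-0.003,0.001,0.002,0.0,1.5,0.1]]
end [ 0.394 -0.033  0.218]
[[0,0.002,0.0,0.004,0.0,0.0,0.0],[0,0.002,0.0,0.004,0.0,0.0,0.0],[0,0.002,0.0,0.004,0.0,0.0,0.0],[0,0.002,0.0,0.004,0.0,0.0,0.0]]
end [ 0.392 -0.033  0.205]
[[0,0.001,0.0,0.003,0.0,0.0,0.0],[0,0.002,0.0,0.003,0.0,0.0,0.0],[0,0.001,0.0,0.002,0.0,0.0,0.0],[0,0.002,0.0,0.003,0.0,0.0,0.0]]
```

Call:
play_rows([
  [0, -0.003, 0, 0.001, 0, 1.5, 0.1],
  [0, -0.003, 0, 0.001, -0.1, 1.6, 0.1],
  [0, -0.003, 0.001, 0.002, 0, 1.5, 0.1],
  [0, 0.0015, 0, 0.004, 0, 0, 0],
  [0, 0.0015, 0, 0.004, 0, 0, 0],
])

```text
clock: 5.42
tool_pos: [0.3958, -0.0329, 0.2273]
eef_rot: [-0.076, 0.982, 0.016, 0.175]
contact_force: [-5.0, -3.1, 15.2]
opening: 0.001
finger_force: 6.5
```

```bash
python3 - <<'E'
from h import *
where()
E
```

```text
5.42 F [-5.  -3.1 15.2] op 0.001 tcp [ 0.3958 -0.0329  0.2273] tip [ 0.4523 -0.0232  0.0715] bin -0.115 0.001 z [ 0.34   0.058 -0.939] y [-0.156  0.988  0.005] q [ 0.68  1.25 -1.4   2.5   1.88  1.25 -0.18]
```

Call:
play_rows([
  [0, 0.001, 0, 0.002, 0, 0, 0],
  [0, 0.001, 0, 0.002, 0, 0, 0],
  [0, 0.001, 0, 0.002, 0, 0, 0],
  [0, 0.001, 0, 0.002, 0, 0, 0],
  [0, 0.001, 0, 0.002, 0, 0, 0],
])

```text
clock: 6.05
tool_pos: [0.3933, -0.0334, 0.2157]
eef_rot: [-0.077, 0.982, 0.016, 0.173]
contact_force: [-5.7, -2.9, 9.9]
opening: 0.007
finger_force: 4.4
```

```bash
python3 - <<'E'
from h import *
where()
E
```

```text
6.05 F [-5.7 -2.9  9.9] op 0.007 tcp [ 0.3933 -0.0334  0.2157] tip [ 0.4493 -0.0237  0.0598] bin -0.1181 0.001 z [ 0.337  0.059 -0.94 ] y [-0.156  0.988  0.006] q [ 0.67  1.28 -1.38  2.51  1.91  1.27 -0.2 ]
```

Call:
play_rows([
  [0, 0.001, 0, 0.002, 0, 0, 0],
  [0, 0.001, 0, 0.002, 0, 0, 0],
  [0, 0.001, 0, 0.002, 0, 0, 0],
])

```text
clock: 6.42
tool_pos: [0.3926, -0.0335, 0.2087]
eef_rot: [-0.077, 0.982, 0.017, 0.173]
contact_force: [-4.5, -2.6, 5.5]
opening: 0.002
finger_force: 2.8
```

Call:
play_rows([
  [0, 0.001, 0, 0.002, 0, 0, 0],
  [0, 0, 0, 0.001, 0, 0, 0],
])

```text
clock: 6.68
tool_pos: [0.3926, -0.0335, 0.2054]
eef_rot: [-0.077, 0.982, 0.017, 0.172]
contact_force: [-3.6, -3.3, 5.2]
opening: 0.005
finger_force: 2.9
```

Call:
play_rows([
  [0, 0, 0, 0.0015, 0, 0, 0],
  [0, 0.0005, 0, 0.0015, 0, 0, 0],
  [0, 0, 0, 0, 0, 0, 0],
])

```text
clock: 7.05
tool_pos: [0.3931, -0.0333, 0.2025]
eef_rot: [-0.077, 0.982, 0.017, 0.172]
contact_force: [-5.0, -1.2, 5.8]
opening: 0.009
finger_force: 3.1
```

```bash
python3 - <<'E'
from h import *
where()
S=cams.snapshot('scene')
cv2.imwrite('pics/c4.png',cv2.resize(S[90:270,160:360],None,fx=3,fy=3)[:,:,::-1])
E
```

```text
7.05 F [-5.  -1.2  5.8] op 0.009 tcp [ 0.3931 -0.0333  0.2025] tip [ 0.4488 -0.0234  0.0464] bin -0.1185 0.0013 z [ 0.336  0.059 -0.94 ] y [-0.156  0.988  0.006] q [ 0.66  1.31 -1.36  2.51  1.95  1.29 -0.2 ]
```

View pics/c4.png

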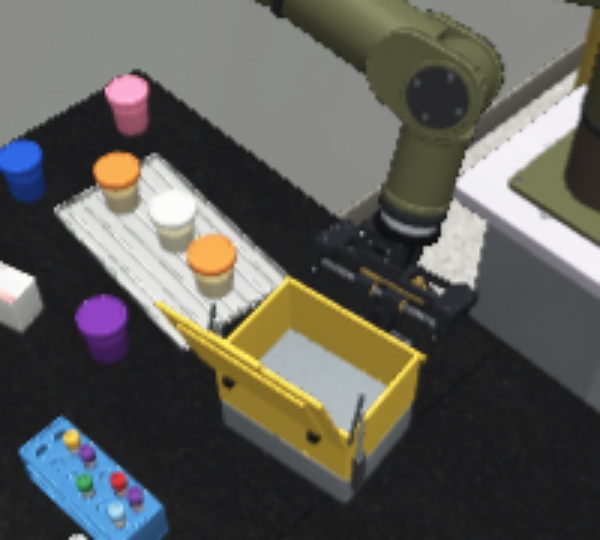

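The lid is open and leaning back (free edge from (160,305) to (325,410) in the crop). The stop isn't reached yet, so I'll keep going.

Call:
play_rows([
  [0, 0, 0, 0.0015, 0, 0, 0],
  [0, 0.0005, 0, 0.0015, 0, 0, 0],
])

```text
clock: 7.35
tool_pos: [0.3931, -0.0332, 0.2006]
eef_rot: [-0.078, 0.982, 0.017, 0.173]
contact_force: [-12.7, -5.5, 29.1]
opening: 0.005
finger_force: 14.5
```

Call:
play_rows([
  [0, 0.0005, 0, 0.001, 0, 0, 0],
  [0, 0, 0, 0.001, 0, 0, 0],
])

```text
clock: 7.6
tool_pos: [0.3927, -0.0332, 0.2]
eef_rot: [-0.079, 0.981, 0.017, 0.175]
contact_force: [-18.2, -7.5, 44.9]
opening: 0.005
finger_force: 22.0
```

Call:
play_rows([
  [0, -0.0005, 0, -0.002, 0, 0, 0],
  [0, 0, 0, 0, 0, 0, 0],
  [0, 0, 0, 0, 0, 0, 0],
  [0, 0, 0, 0, 0, 0, 0],
  [0, 0, 0, 0, 0, 0, 0],
  [0, 0, 0, 0, 0, 0, 0],
  [0, 0, 0, 0, 0, 0, 0],
])

```text
clock: 8.48
tool_pos: [0.393, -0.0332, 0.2008]
eef_rot: [-0.078, 0.982, 0.017, 0.173]
contact_force: [-9.9, -4.2, 21.0]
opening: 0.005
finger_force: 10.5
```

```bash
python3 - <<'E'
from h import *
where()
R=Ro.from_quat(status.get_state()['eef_rot'])
p=np.array(status.get_state()['tool_pos'])
up=p+[-.02,0,.10]
x=plan(up,R,4,0)
Rg=orient([0,0,-1],[-1,.0,0]); Rg2=orient([0,0,-1],[1,.0,0])
print(np.degrees((R.inv()*Rg).magnitude()),np.degrees((R.inv()*Rg2).magnitude()))
E
```

```text
8.47 F [-9.9 -4.2 21. ] op 0.005 tcp [ 0.393  -0.0332  0.2008] tip [ 0.4491 -0.0233  0.0449] bin -0.1182 0.0014 z [ 0.338  0.06  -0.939] y [-0.159  0.987  0.006] q [ 0.66  1.32 -1.36  2.51  1.95  1.29 -0.2 ]
end [ 0.373 -0.033  0.301]
[[0,-0.004,0.001,-0.025,0.0,0.0,0.0],[0,-0.004,0.001,-0.025,0.0,0.0,0.0],[0,-0.004,0.001,-0.025,0.0,0.0,0.0],[0,-0.004,0.001,-0.026,0.0,0.0,0.0]]
82.96273019885399 100.55483696924092
```

```bash
python3 - <<'E'
from h import *
s=status.get_state();R=Ro.from_quat(s['eef_rot']);p=np.array(s['tool_pos'])
x=plan(p+[0,0,.1],R,3,0)
Rg=orient([0,0,-1],[-1,.0,0])
x=plan(np.array([.499,-.336,.33]),Rg,11,100,start=x)
E
```

```text
end [ 0.393 -0.033  0.301]
[[0,-0.011,0.0,-0.031,0.0,0.0,0.0],[0,-0.012,0.0,-0.031,0.0,0.0,0.0],[0,-0.011,0.001,-0.032,0.0,0.0,0.0]]
end [ 0.499 -0.336  0.33 ]
[[100,-0.006,-0.029,-0.001,-1.3,1.5,-7.3],[100,-0.002,-0.029,-0.002,-1.3,1.5,-7.3],[100,0.002,-0.029,-0.002,-1.3,1.5,-7.3],[100,0.005,-0.029,-0.003,-1.3,1.5,-7.3],[100,0.009,-0.028,-0.003,-1.3,1.6,-7.3],[100,0.013,-0.026,-0.004,-1.2,1.6,-7.3],[100,0.016,-0.024,-0.004,-1.3,1.5,-7.2],[100,0.019,-0.022,-0.004,-1.2,1.6,-7.3],[100,0.022,-0.019,-0.003,-1.3,1.5,-7.2],[100,0.024,-0.017,-0.004,-1.2,1.6,-7.3],[100,0.026,-0.013,-0.003,-1.3,1.5,-7.2]]
```

Call:
play_rows([
  [0, -0.004, 0, -0.011, 0, 0, 0],
  [0, -0.006, 0, -0.017, 0, 0, 0],
  [0, -0.011, 0, -0.031, 0, 0, 0],
  [0, -0.013, 0, -0.035, 0, 0, 0],
  [100, -0.006, -0.029, -0.001, -1.3, 1.5, -7.3],
  [100, -0.002, -0.029, -0.002, -1.3, 1.5, -7.3],
  [100, 0.002, -0.029, -0.002, -1.3, 1.5, -7.3],
  [100, 0.005, -0.029, -0.003, -1.3, 1.5, -7.3],
])

```text
clock: 9.48
tool_pos: [0.4283, -0.1358, 0.3091]
eef_rot: [-0.31, 0.943, 0.012, 0.121]
contact_force: [0.1, -0.5, -0.4]
opening: 0.435
finger_force: 0.0
```

Call:
play_rows([
  [100, 0.009, -0.028, -0.003, -1.3, 1.6, -7.3],
  [100, 0.013, -0.026, -0.004, -1.2, 1.6, -7.3],
  [100, 0.016, -0.024, -0.004, -1.3, 1.5, -7.2],
  [100, 0.019, -0.022, -0.004, -1.2, 1.6, -7.3],
  [100, 0.022, -0.019, -0.003, -1.3, 1.5, -7.2],
  [100, 0.024, -0.017, -0.004, -1.2, 1.6, -7.3],
  [100, 0.026, -0.013, -0.003, -1.3, 1.5, -7.2],
])

```text
clock: 10.35
tool_pos: [0.485, -0.3311, 0.3261]
eef_rot: [-0.689, 0.725, 0.001, 0.004]
contact_force: [0.9, 0.2, 0.6]
opening: 1.003
finger_force: 0.0
```

```bash
python3 - <<'E'
from h import *
where()
S=cams.snapshot('scene')
cv2.imwrite('pics/c5.png',cv2.resize(S[80:270,130:330],None,fx=3,fy=3)[:,:,::-1])
Rg=orient([0,0,-1],[-1,.0,0]);plan(np.array([.499,-.336,.33]),Rg,2,100)
E
```

```text
10.35 F [0.9 0.2 0.6] op 1.003 tcp [ 0.485  -0.3311  0.3261] tip [ 0.4857 -0.3299  0.1601] bin -0.1305 -0.3072 z [ 0.004  0.007 -1.   ] y [-0.999  0.05  -0.004] q [ 1.16  1.11 -1.37  1.73  1.13  1.31  2.62]
end [ 0.499 -0.336  0.33 ]
[[100,0.0,-0.007,-0.002,-0.1,0.1,-1.5],[100,0.001,-0.006,-0.002,-0.2,0.1,-1.5]]
```

View pics/c5.png

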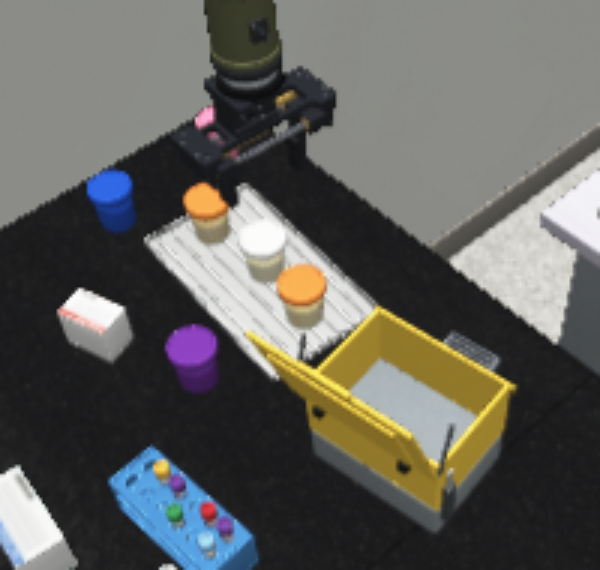

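```bash
python3 - <<'E'
from h import *
R=orient([0,0,-1],[-.999,.05,0])
x=plan(np.array([.499,-.336,.29]),Ro.from_quat(status.get_state()['eef_rot']),2,100)
x=plan(np.array([.499,-.336,.213]),R,3,100,start=x)
E
```

```text
end [ 0.499 -0.336  0.29 ]
[[100,0.0,-0.007,0.018,0.0,0.0,0.0],[100,0.001,-0.006,0.018,0.0,0.0,0.0]]
end [ 0.499 -0.336  0.213]
[[100,0.0,0.0,0.026,-0.1,0.1,0.0],[100,0.0,0.0,0.025,-0.1,0.1,-0.1],[100,0.0,0.0,0.026,-0.1,0.0,0.0]]
```

Call:
play_rows([
  [100, 0, -0.007, 0.018, 0, 0, 0],
  [100, 0.001, -0.006, 0.018, 0, 0, 0],
  [100, 0, 0, 0.026, -0.1, 0.1, 0],
  [100, 0, 0, 0.025, -0.1, 0.1, 0],
  [100, 0, 0, 0.026, -0.1, 0, 0],
  [100, 0, 0, 0, 0, 0, 0],
])

```text
clock: 11.15
tool_pos: [0.4975, -0.3297, 0.2105]
eef_rot: [-0.688, 0.725, 0.004, 0.001]
contact_force: [0.9, -0.3, 0.2]
opening: 1.001
finger_force: 0.0
```

```bash
python3 - <<'E'
from h import *
where()
E
```

```text
11.15 F [ 0.9 -0.3  0.2] op 1.001 tcp [ 0.4975 -0.3297  0.2105] tip [ 0.4968 -0.3285  0.0445] bin -0.1193 -0.3075 z [-0.004  0.008 -1.   ] y [-0.999  0.052  0.005] q [ 1.1   1.27 -1.25  1.75  1.3   1.22  2.54]
```

Call:
play_rows([
  [100, 0.007, -0.002, 0, 0, 0, 0],
  [100, 0, 0, 0, 0, 0, 0],
  [55, 0, 0, 0, 0, 0, 0],
  [55, 0, 0, 0, 0, 0, 0],
  [55, 0, 0, 0, 0, 0, 0],
  [55, 0, 0, 0, 0, 0, 0],
  [55, 0, 0, 0, 0, 0, 0],
], grip_force=15)

```text
clock: 12.02
tool_pos: [0.5, -0.338, 0.2137]
eef_rot: [-0.688, 0.726, 0.002, 0.002]
contact_force: [-0.4, -0.1, 1.0]
opening: 0.657
finger_force: 14.8
```

```bash
python3 - <<'E'
from h import *
where()
E
```

```text
12.03 F [-0.4 -0.1  1. ] op 0.657 tcp [ 0.5    -0.338   0.2137] tip [ 0.5001 -0.3371  0.0477] bin -0.1174 -0.3165 z [ 0.     0.005 -1.   ] y [-0.999  0.054 -0.   ] q [ 1.11  1.27 -1.26  1.73  1.3   1.22  2.57]
```

```bash
python3 - <<'E'
from h import *
s=status.get_state();R=Ro.from_quat(s['eef_rot']);p=np.array(s['tool_pos'])
x=plan(np.array([.50,-.337,.42]),R,5,55)
Rb=orient([0,0,-1],EY);t=B(-.015,0,.40);print(t)
x=plan(t,Rb,10,55,start=x)
E
```

```text
end [ 0.5   -0.337  0.42 ]
[[55,0.0,0.0,-0.041,0.0,0.0,0.0],[55,-0.001,0.0,-0.041,0.0,0.0,0.0],[55,0.0,0.0,-0.041,0.0,0.0,0.0],[55,-0.001,0.0,-0.042,0.0,0.0,0.0],[55,0.0,0.0,-0.041,0.0,0.0,0.0]]
[ 0.55118879 -0.00837237  0.4       ]
end [ 0.551 -0.008  0.4  ]
[[55,-0.033,-0.003,0.002,0.0,0.0,7.8],[55,-0.033,0.001,0.002,0.0,0.0,7.8],[55,-0.033,0.006,0.002,0.0,0.0,7.8],[55,-0.032,0.01,0.002,0.0,0.0,7.8],[55,-0.03,0.014,0.002,0.0,0.0,7.8],[55,-0.028,0.018,0.002,0.1,0.0,7.8],[55,-0.025,0.022,0.002,0.0,0.0,7.8],[55,-0.022,0.025,0.002,0.1,0.1,7.7],[55,-0.018,0.028,0.003,0.0,0.0,7.8],[55,-0.014,0.03,0.002,0.1,0.1,7.7]]
```

Call:
play_rows([
  [55, 0, 0, -0.02, 0, 0, 0],
  [55, 0, 0, -0.04, 0, 0, 0],
  [55, 0, 0, -0.045, 0, 0, 0],
  [55, 0, 0, -0.05, 0, 0, 0],
  [55, 0, 0, -0.05, 0, 0, 0],
])

```text
clock: 12.65
tool_pos: [0.4969, -0.3272, 0.4131]
eef_rot: [-0.681, 0.732, -0.003, -0.002]
contact_force: [0.9, -0.1, -0.4]
opening: 0.655
finger_force: 14.9
```

Call:
play_rows([
  [55, -0.033, -0.003, 0.002, 0, 0, 7.8],
  [55, -0.033, 0.001, 0.002, 0, 0, 7.8],
  [55, -0.033, 0.006, 0.002, 0, 0, 7.8],
  [55, -0.032, 0.01, 0.002, 0, 0, 7.8],
  [55, -0.03, 0.014, 0.002, 0, 0, 7.8],
  [55, -0.028, 0.018, 0.002, 0, 0, 7.8],
  [55, -0.025, 0.022, 0.002, 0, 0, 7.8],
  [55, -0.022, 0.025, 0.002, 0, 0, 7.7],
])

```text
clock: 13.65
tool_pos: [0.5424, -0.0619, 0.3959]
eef_rot: [-0.204, 0.979, -0.003, 0.001]
contact_force: [0.3, -0.3, -1.3]
opening: 0.654
finger_force: 14.9
```

```bash
python3 - <<'E'
from h import *
where()
Rb=orient([0,0,-1],EY);x=plan(B(-.015,0,.40),Rb,3,55)
S=cams.snapshot('scene')
cv2.imwrite('pics/c6.png',cv2.resize(S[60:250,150:350],None,fx=3,fy=3)[:,:,::-1])
E
```

```text
13.65 F [ 0.3 -0.3 -1.3] op 0.654 tcp [ 0.5424 -0.0619  0.3959] tip [ 0.5431 -0.0629  0.2299] bin -0.0316 -0.0525 z [ 0.004 -0.006 -1.   ] y [-0.4    0.916 -0.007] q [ 0.67  0.87 -1.23  1.79  0.9   1.17  1.13]
end [ 0.552 -0.008  0.4  ]
[[55,-0.01,0.015,-0.001,-0.1,0.0,4.8],[55,-0.008,0.016,-0.002,-0.1,0.1,4.8],[55,-0.008,0.017,-0.001,-0.2,0.0,4.9]]
```

View pics/c6.png

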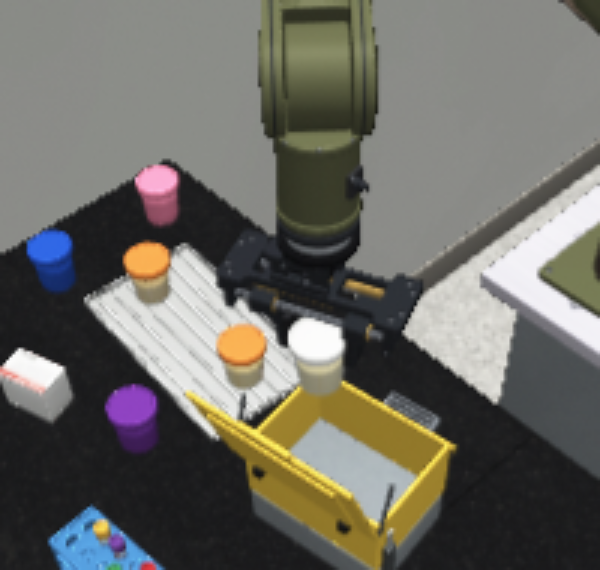

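The white cup is held at (318,355) in the crop, upright above the bin. Both orange cups are still on the tray. Next I'll centre it over the bin and lower it.

Call:
play_rows([
  [55, -0.01, 0.015, -0.001, 0, 0, 4.8],
  [55, -0.008, 0.016, -0.001, 0, 0, 4.8],
  [55, -0.008, 0.017, -0.001, 0, 0, 4.9],
  [55, 0, 0, 0, 0, 0, 0],
  [55, 0, 0, 0, 0, 0, 0],
])

```text
clock: 14.32
tool_pos: [0.5514, -0.0102, 0.3977]
eef_rot: [-0.082, 0.997, -0.004, 0.001]
contact_force: [-0.1, 0.3, -0.4]
opening: 0.656
finger_force: 14.9
```

```bash
python3 - <<'E'
from h import *
where()
Rb=orient([0,0,-1],EY);x=plan(B(-.015,0,.30),Rb,4,55);plan(B(-.015,0,.273),Rb,2,55,start=x)
E
```

```text
14.32 F [-0.1  0.3 -0.4] op 0.656 tcp [ 0.5514 -0.0102  0.3977] tip [ 0.5519 -0.0114  0.2317] bin -0.0148 -0.0031 z [ 0.003 -0.007 -1.   ] y [-0.163  0.987 -0.007] q [ 0.55  0.84 -1.16  1.77  0.86  1.13  0.83]
end [ 0.551 -0.009  0.3  ]
[[55,0.0,0.001,0.024,-0.1,0.0,0.1],[55,0.0,0.0,0.025,-0.1,0.0,0.1],[55,0.0,0.001,0.024,-0.1,0.1,0.0],[55,0.0,0.0,0.025,-0.1,0.0,0.1]]
end [ 0.551 -0.009  0.273]
[[55,0.0,0.0,0.013,0.0,0.0,0.0],[55,0.0,0.0,0.014,0.0,0.0,0.0]]
```

Call:
play_rows([
  [55, 0, 0.001, 0.024, -0.1, 0, 0.1],
  [55, 0, 0, 0.025, -0.1, 0, 0.1],
  [55, 0, 0.001, 0.024, -0.1, 0.1, 0],
  [55, 0, 0, 0.025, -0.1, 0, 0.1],
  [55, 0, 0, 0.013, 0, 0, 0],
  [55, 0, 0, 0.009, 0, 0, 0],
  [55, 0, 0, 0, 0, 0, 0],
])

```text
clock: 15.2
tool_pos: [0.5515, -0.0081, 0.2773]
eef_rot: [-0.078, 0.997, 0.0, -0.0]
contact_force: [-0.3, -0.6, -0.7]
opening: 0.662
finger_force: 14.9
```

Call:
play_rows([
  [55, 0, 0, 0.003, 0, 0, 0],
  [55, 0, 0, 0.002, 0, 0, 0],
  [55, 0, 0, 0, 0, 0, 0],
])

```text
clock: 15.58
tool_pos: [0.5515, -0.0079, 0.2725]
eef_rot: [-0.078, 0.997, 0.0, 0.0]
contact_force: [1.0, 0.3, -0.7]
opening: 0.655
finger_force: 14.9
```

Call:
play_rows([
  [55, 0, 0, 0.002, 0, 0, 0],
  [55, 0, 0, 0.0015, 0, 0, 0],
  [55, 0, 0, 0, 0, 0, 0],
])

```text
clock: 15.95
tool_pos: [0.5516, -0.0078, 0.2691]
eef_rot: [-0.078, 0.997, 0.0, 0.0]
contact_force: [-0.3, -0.0, 2.3]
opening: 0.659
finger_force: 14.8
```

Call:
play_rows([
  [55, 0, 0, 0.001, 0, 0, 0],
  [55, 0, 0, 0, 0, 0, 0],
])

```text
clock: 16.2
tool_pos: [0.5519, -0.0076, 0.269]
eef_rot: [-0.078, 0.997, 0.0, 0.001]
contact_force: [-0.7, -0.7, 7.7]
opening: 0.661
finger_force: 14.6
```

Call:
play_rows([
  [90, 0, 0, -0.001, 0, 0, 0],
  [90, 0, 0, 0, 0, 0, 0],
  [90, 0, 0, 0, 0, 0, 0],
  [90, 0, 0, -0.012, 0, 0, 0],
  [90, 0, 0, -0.03, 0, 0, 0],
  [90, 0, 0, -0.055, 0, 0, 0],
  [80, 0, 0, -0.06, 0, 0, 0],
  [50, 0, 0, -0.06, 0, 0, 0],
])

```text
clock: 17.2
tool_pos: [0.5509, -0.0078, 0.4885]
eef_rot: [-0.079, 0.997, 0.0, 0.0]
contact_force: [1.0, -1.2, -0.9]
opening: 0.709
finger_force: 0.0
```

```bash
python3 - <<'E'
from h import *
where()
Rb=orient([0,0,-1],EY)
x=plan(B(-.015,0,.51),Rb,1,20);x=plan(B(.165,0,.51),Rb,5,0,start=x);plan(B(.165,0,.42),Rb,3,0,start=x)
S=cams.snapshot('scene');T=cams.snapshot('top')
c=lambda I,a,b,w,h:cv2.resize(I[b:b+h,a:a+w],None,fx=4,fy=4,interpolation=cv2.INTER_CUBIC)
cv2.imwrite('pics/c7.png',np.hstack([c(T,200,110,90,120),c(S,200,140,110,120)])[:,:,::-1])
for th in(1.6,1.75,1.9):
    X=[B(.07-.148*np.cos(th),y,.15+.148*np.sin(th)) for y in(-.096,.096)];print(th,(proj('scene',X)-[200,140]).round(1)*4+[360,0],(proj('top',X)-[200,110]).round(1)*4)
E
```

```text
17.2 F [ 1.  -1.2 -0.9] op 0.709 tcp [ 0.5509 -0.0078  0.4885] tip [ 0.551  -0.0076  0.3225] bin -0.0151 0.0008 z [ 0.001  0.001 -1.   ] y [-0.157  0.988  0.001] q [ 0.58  0.74 -1.23  1.65  0.72  1.28  0.94]
end [ 0.551 -0.009  0.51 ]
[[20,0.0,-0.001,-0.021,0.0,0.0,-0.1]]
end [0.729 0.02  0.51 ]
[[0,-0.036,0.0,0.0,0.0,0.0,0.0],[0,-0.036,0.0,0.0,0.0,0.0,0.0],[0,-0.036,0.0,0.0,0.0,0.0,0.0],[0,-0.036,0.0,0.0,0.0,0.0,0.0],[0,-0.036,0.0,0.0,0.0,0.0,0.0]]
end [0.729 0.02  0.42 ]
[[0,0.0,0.0,0.03,0.0,0.0,0.0],[0,0.0,0.0,0.03,0.0,0.0,0.0],[0,0.0,0.0,0.03,0.0,0.0,0.0]]
1.6 [[445.2 145.6]
 [667.2 280. ]] [[246.8 102.8]
 [  1.2 138.8]]
1.75 [[424.8 166.8]
 [646.8 304.4]] [[242.8  77.2]
 [ -1.6 112.8]]
1.9 [[404.8 190.8]
 [627.2 331.2]] [[238.4  54. ]
 [ -4.   89.2]]
```

View pics/c7.png

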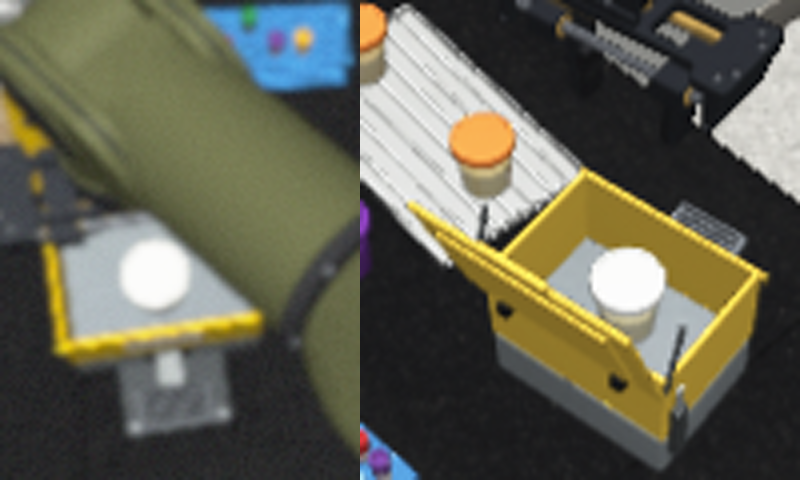

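The cup stands upright in the bin (scene crop (628,290)), and the lid leans back at about 1.88 rad. Next I'll go over and behind the lid.

Call:
play_rows([
  [0, 0, 0, -0.025, 0, 0, 0],
  [0, -0.036, 0, 0, 0, 0, 0],
  [0, -0.038, 0, 0, 0, 0, 0],
  [0, -0.038, 0, 0, 0, 0, 0],
  [0, -0.038, 0, 0, 0, 0, 0],
  [0, -0.035, 0, 0, 0, 0, 0],
  [0, 0, 0, 0, 0, 0, 0],
])

```text
clock: 18.18
tool_pos: [0.7351, 0.022, 0.5095]
eef_rot: [-0.079, 0.997, 0.001, -0.0]
contact_force: [-1.3, 0.2, 0.5]
opening: 0.008
finger_force: 0.0
```

```bash
python3 - <<'E'
from h import *
where()
Rb=orient([0,0,-1],EY)
x=plan(B(.165,0,.426),Rb,3,0);plan(B(.04,0,.426),Rb,8,0,start=x)
E
```

```text
18.18 F [-1.3  0.2  0.5] op 0.008 tcp [0.7351 0.022  0.5095] tip [0.7349 0.0223 0.3435] bin 0.1713 0.0013 z [-0.001  0.002 -1.   ] y [-0.157  0.988  0.002] q [ 0.28  0.94 -1.11  0.98  0.81  1.6   1.17]
end [0.729 0.02  0.426]
[[0,0.002,0.0,0.028,0.0,0.0,0.0],[0,0.002,-0.001,0.028,0.1,0.0,0.0],[0,0.002,0.0,0.028,0.0,0.0,-0.1]]
end [0.606 0.    0.426]
[[0,0.016,0.0,0.0,0.0,0.0,0.0],[0,0.016,0.0,0.0,0.0,0.0,0.0],[0,0.016,0.0,0.0,0.0,0.0,0.0],[0,0.015,0.0,0.0,0.0,0.0,0.0],[0,0.016,0.0,0.0,0.0,0.0,0.0],[0,0.015,0.0,0.0,0.0,0.0,0.0],[0,0.016,0.0,0.0,0.0,0.0,0.0],[0,0.015,0.0,0.0,0.0,0.0,0.0]]
```

Call:
play_rows([
  [0, 0.002, 0, 0.028, 0, 0, 0],
  [0, 0.002, 0, 0.028, 0, 0, 0],
  [0, 0.002, 0, 0.026, 0, 0, 0],
  [0, 0.015, 0, 0, 0, 0, 0],
  [0, 0.015, 0, 0, 0, 0, 0],
  [0, 0.012, 0, 0, 0, 0, 0],
  [0, 0.012, 0, 0, 0, 0, 0],
  [0, 0.012, 0, 0, 0, 0, 0],
])

```text
clock: 19.18
tool_pos: [0.6615, 0.0093, 0.4292]
eef_rot: [-0.079, 0.997, 0.0, -0.0]
contact_force: [-0.4, 0.3, -0.1]
opening: 0.004
finger_force: 0.1
```

Call:
play_rows([
  [0, 0.012, 0, 0, 0, 0, 0],
  [0, 0.012, 0, 0, 0, 0, 0],
  [0, 0.012, 0, 0, 0, 0, 0],
  [0, 0.012, 0, 0, 0, 0, 0],
])

```text
clock: 19.68
tool_pos: [0.6139, 0.0018, 0.4291]
eef_rot: [-0.079, 0.997, -0.0, -0.0]
contact_force: [-0.3, -0.7, 0.4]
opening: 0.007
finger_force: 0.0
```

```bash
python3 - <<'E'
from h import *
where()
E
```

```text
19.68 F [-0.3 -0.7  0.4] op 0.007 tcp [0.6139 0.0018 0.4291] tip [0.6138 0.0017 0.2631] bin 0.0484 0.0001 z [-0.001 -0.    -1.   ] y [-0.157  0.988 -0.   ] q [ 0.48  0.87 -1.16  1.55  0.82  1.27  0.93]
```

Call:
play_rows([
  [0, 0.015, 0, 0, 0, 0, 0],
  [0, 0.015, 0, 0, 0, 0, 0],
  [0, 0.015, 0, 0, 0, 0, 0],
  [0, 0, 0, -0.03, 0, 0, 0],
  [0, 0, 0, -0.04, 0, 0, 0],
  [0, 0, 0, 0, 0, 0, 0],
  [0, 0, 0, 0, 0, 0, 0],
  [0, 0, 0, 0, 0, 0, 0],
])

```text
clock: 20.68
tool_pos: [0.5706, -0.0054, 0.4977]
eef_rot: [-0.078, 0.997, -0.0, -0.001]
contact_force: [-0.6, -0.1, 0.6]
opening: 0.011
finger_force: 0.0
```

```bash
python3 - <<'E'
from h import *
where()
S=cams.snapshot('scene')
cv2.imwrite('pics/c8.png',cv2.resize(S[90:270,160:360],None,fx=3,fy=3)[:,:,::-1])
E
```

```text
20.68 F [-0.6 -0.1  0.6] op 0.011 tcp [ 0.5706 -0.0054  0.4977] tip [ 0.5703 -0.0055  0.3317] bin 0.0043 -0.0002 z [-0.002 -0.001 -1.   ] y [-0.156  0.988 -0.   ] q [ 0.56  0.76 -1.23  1.58  0.73  1.33  0.96]
```

View pics/c8.png

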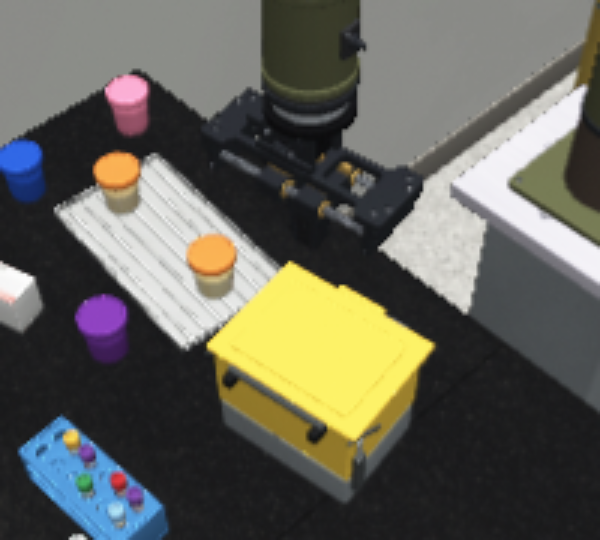

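The lid is shut, with its front corners back at (257,178) and (304,206). I'll let it settle, compare it numerically with the first picture, then hand in.

Call:
play_rows([
  [0, 0, 0, -0.02, 0, 0, 0],
  [0, 0, 0, 0, 0, 0, 0],
  [0, 0, 0, 0, 0, 0, 0],
  [0, 0, 0, 0, 0, 0, 0],
  [0, 0, 0, 0, 0, 0, 0],
  [0, 0, 0, 0, 0, 0, 0],
  [0, 0, 0, 0, 0, 0, 0],
  [0, 0, 0, 0, 0, 0, 0],
])

```text
clock: 21.72
tool_pos: [0.5712, -0.0049, 0.5189]
eef_rot: [-0.078, 0.997, 0.0, 0.0]
contact_force: [0.2, -0.2, -0.4]
opening: 0.005
finger_force: 0.0
```

```bash
python3 - <<'E'
from h import *
S=cams.snapshot('scene')[:,:,::-1].copy();S0=cv2.imread('pics/scene0.png')
m=lambda I:cv2.inRange(cv2.cvtColor(I,cv2.COLOR_BGR2HSV),(22,120,100),(35,255,255))[178:260,225:310]
a,b=m(S),m(S0);print('yellow px',(a>0).sum(),(b>0).sum(),'differ',((a>0)!=(b>0)).sum())
d=cv2.absdiff(S,S0).max(2)
for nm,(x,y,w,h) in dict(lid=(228,178,80,60),o1=(220,165,22,24),o2=(189,139,20,22),slides=(352,272,42,36),bottle=(324,282,26,32)).items():
    print(nm,(d[y:y+h,x:x+w]>50).sum())
where()
E
```

```text
yellow px 3017 3017 differ 0
lid 0
o1 39
o2 0
slides 0
bottle 0
21.77 F [-0.5  0.9 -0.4] op 0.004 tcp [ 0.5712 -0.0049  0.5189] tip [ 0.5712 -0.0048  0.3529] bin 0.0053 0.0004 z [ 0.     0.001 -1.   ] y [-0.156  0.988  0.   ] q [ 0.56  0.74 -1.24  1.54  0.7   1.37  0.98]
```

```bash
python3 -c "
from plant import r
print(r.finish_job())"
```

```text
the job is handed in; nothing more can be done
None
```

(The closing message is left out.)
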